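# Assemble the enamel sifting stack

### The arm

A 6-joint arm with a two-finger parallel gripper is mounted at the origin on the work surface. World frame = base frame: x ahead of the robot, y to its left, z up, the work surface at z = 0. Lengths are in m, angles in degrees, forces in N, time in s.
With the tool pointing down it reaches from about 0.325 to 0.85 m from the base axis. Payload 15.5 kg.
Tool frame: the origin (TCP) lies at the very end of the fingers, on their centre line; the grasp point (between the pads) lies arm.grip_depth behind it (arm.grip_depth is the distance from the TCP to the grasp point, in m); z points along the fingers, y is the line along which they close (so a half turn about z gives the same grasp; the last joint's range is limited). The gripper opens to 91 mm and grips with 3 to 60 N. Pads are 32 mm wide; open, the fingers measure 118 mm over their backs; the gripper's body (76 mm by 178 mm) begins 60 mm behind the grasp point.
Start: joints at [62.71, 28.281, 77.091, -0, 74.628, -5.472], TCP at [0.232, 0.58, 0.189] pointing down, gripper open.
Joint ranges: [-166.48, 166.48], [-47.26, 123.95], [12.59, 153.08], [-70.14, 250.14], [6.76, 159.57], [-176.63, 176.63]. Speed limits (degrees/s): [108.29, 108.29, 147.25, 172.46, 172.46, 172.46].

### API

Orientations are given as a 3x3 rotation matrix whose columns are the frame's x, y, z axes.
In Python, from rig import arm gives the robot as it stands. Calls block until the motion is done:
- arm.move_to(position, orientation): joint-space move of the TCP to a pose.
- arm.move_l(position, orientation=None, feed=0.15): straight line of the TCP; orientation=None keeps the orientation; feed is the mean speed in m/s.
- arm.move_joints(angles): joint-space move.
- arm.grip(opening): finger opening in m; the grip force is fixed at half the most; returns when the fingers have stopped.
- arm.sleep(seconds).
- arm.solve_ik(position, orientation): joint angles nearest the present ones, or None.
- arm.snapshot(name): name is "scene" or "side" or "wrist"; returns the picture (480x640x3 uint8, red, green, blue); there is no depth.
- arm.get_calibration(name): a dict with "intrinsics" (3x3 intrinsics, pixels), "k1" (the pictures are not rectified: a ray, as slopes to the right and down, at radius r is drawn at 1 + k1 r^2 times it, then the intrinsics apply), "cam_to_world" (4x4, takes a point from camera to world coordinates). Camera axes: x right, y down, z forward; pixel columns grow to the right and rows downward; lengths in m; the calibration is good to about 2 mm. A picture is of the moment at which its call begins: read the wrist's pose just before it. get_calibration takes no time and is no camera call; for the wrist camera it gives the pose at the moment of the call.
A pose or a line that the arm cannot do raises arm.Unreachable and nothing moves.
- arm.sign_off(): hands the job in; it is judged then, once.
Readings, each from a call of its own:
- arm.current_t(): time.
- arm.current_joint_positions(): joint angles.
- arm.current_dq(): joint speeds.
- arm.current_tau(): joint torques, N m.
- arm.current_ee_pos(): TCP position.
- arm.current_tool_rot(): TCP orientation.
- arm.current_force(): force on the tool from outside, world axes, zero at the start.
- arm.current_torque(): the same for the moment, N m.
- arm.current_width(): finger opening in m.
- arm.current_grasp_force(): force on a finger pad.
Only numpy, scipy, OpenCV 4.12 (cv2) and the standard library are available. Lean on these libraries where they do the work, as an engineer would, in place of code of your own. Each camera call takes 0.05 s, during which the arm holds its last target. There are 200 camera calls.

### The job

Build the enamel sifting stack on the round black sifter base, one piece at a time from the bottom up: the plain steel receiving pan in the base's recess, then the blue fine sieve, the yellow medium sieve, the red coarse sieve, and last the lid with the black knob. Seat each piece fully and level in the one below before you fetch the next, and leave the stack standing by itself. The green sieve stays out of it; do not shift it, the white bowl, the amber jar or the copper dish.

Things in the scene. Friction and masses are not known exactly. Their poses are not given: they have to be found in the camera images.
- base: Sifter base, fixed to the desk: black round housing, 90 mm diameter, 24 mm high, with a small grey switch plate and orange dial on its side. In its top is a round recess 50 mm across and 12 mm deep that takes the foot of the pan. Origin: centre of its underside, z up. The seated pan's origin is 16 mm above it.
- pan: Receiving pan: bare steel cup, plain closed floor, 56 mm outside diameter, 34 mm tall, open on top (mouth 50 mm, wall 3 mm). Tapered foot below: 38 mm wide at the bottom, 46 mm at height 8 mm, then a flat shoulder out to the wall (wall from 8 to 34 mm height). Origin: centre of the foot's underside, z up. The origin of the sieve seated in it is 26 mm higher. About 80 g.
- fine: Round sieve with a blue wall and a very fine wire mesh floor, 56 mm outside diameter, 28 mm tall, open on top (mouth 50 mm, wall 3 mm). Tapered foot below: 38 mm wide at the bottom, 46 mm at height 8 mm, then a flat shoulder out to the wall (wall from 8 to 28 mm height). Origin: centre of the underside, z up. What is seated in it has its origin 20 mm higher. About 70 g.
- medium: Round sieve with a yellow wall and a medium wire mesh floor, 56 mm outside diameter, 28 mm tall, open on top (mouth 50 mm, wall 3 mm). Tapered foot below: 38 mm wide at the bottom, 46 mm at height 8 mm, then a flat shoulder out to the wall (wall from 8 to 28 mm height). Origin: centre of the underside, z up. What is seated in it has its origin 20 mm higher. About 70 g.
- coarse: Round sieve with a red wall and a coarse wire mesh floor, 56 mm outside diameter, 28 mm tall, open on top (mouth 50 mm, wall 3 mm). Tapered foot below: 38 mm wide at the bottom, 46 mm at height 8 mm, then a flat shoulder out to the wall (wall from 8 to 28 mm height). Origin: centre of the underside, z up. The lid seated in it has its origin 20 mm higher. About 70 g.
- lid: Lid: aluminium disc 56 mm in diameter, 6 mm thick (from 8 to 14 mm height), on the same tapered foot (38 mm at the bottom to 46 mm at 8 mm height), with a black knob 18 mm in diameter in the middle from 14 to 32 mm height. Origin: centre of the foot's underside, z up. About 70 g.
- spare: Round sieve with a green wall and a medium-coarse wire mesh floor, 56 mm outside diameter, 28 mm tall, open on top (mouth 50 mm, wall 3 mm). Tapered foot below: 38 mm wide at the bottom, 46 mm at height 8 mm, then a flat shoulder out to the wall (wall from 8 to 28 mm height). Origin: centre of the underside, z up. Not part of this stack: leave it alone.
- bowl: White porcelain bowl, 68 mm across, 28 mm high, open on top. Bystander, leave alone. Origin: centre of its underside.
- jar: Amber glass jar with brass cap, 44 mm diameter, 58 mm high. Bystander, leave alone. Origin: centre of its underside.
- dish: Copper domed disc 52 mm across on three thin legs, 24 mm high. Bystander, leave alone. Origin: centre below it, at desk level.
Not all that is in view belongs to the job. Leave any pink or purple look-alike of the lid alone.

How it is judged:
By the outcome, as a careful person would: the job done as asked, in the order asked, and still so for the second after the job is handed in, with the robot touching nothing.
It also fails if it takes over 125 s, if anything falls off the work surface, if the arm or the gripper's body presses on something with over 40 N, if the wrist force passes 120 N, or if a joint passes its speed limit or range.

## Working session

There is one attempt and no reset: what is moved stays moved. The work goes in short steps, each a Python script; the robot and the scene stay as the last script left them, time stands still between calls to the robot, and variables do not carry over. Pictures are saved under pics/ and viewed, at most 14 in all, crops included, and the job is handed in when it is done.

```bash
mkdir -p pics; ls; python3 - <<'E'
from rig import arm
import cv2
for n in("scene","side","wrist"):
    c=arm.get_calibration(n); im=arm.snapshot(n); cv2.imwrite(f"pics/{n}0.png",im[:,:,::-1])
    print(n,c["intrinsics"],c["k1"],c["cam_to_world"].round(4) if hasattr(c["cam_to_world"],'round') else c["cam_to_world"])
print(arm.grip_depth,arm.current_t(),arm.current_width())
E
```

```text
pics
scene [[467.08459852   0.         314.28582358]
 [  0.         467.08459852 235.40730231]
 [  0.           0.           1.        ]] -0.021421164499808507 [[-0.1053  0.6548 -0.7484  1.2963]
 [ 0.9944  0.0776 -0.072   0.0764]
 [ 0.0109 -0.7518 -0.6593  0.718 ]
 [ 0.      0.      0.      1.    ]]
side [[586.21627187   0.         325.31055655]
 [  0.         586.21627187 240.54349133]
 [  0.           0.           1.        ]] -0.061454425067653695 [[ 0.8153 -0.3822  0.4349 -0.0474]
 [-0.5786 -0.5651  0.5881 -0.7405]
 [ 0.021  -0.7311 -0.6819  0.9406]
 [ 0.      0.      0.      1.    ]]
wrist [[365.93183651   0.         323.81136206]
 [  0.         365.93183651 238.69402893]
 [  0.           0.           1.        ]] -0.03588965048061992 [[ 0.373   0.8977  0.2345  0.1654]
 [ 0.9278 -0.3602 -0.0967  0.6066]
 [-0.0023  0.2536 -0.9673  0.3846]
 [ 0.      0.      0.      1.    ]]
0.0188 0.15 0.09147912419581619
```

View pics/scene0.png

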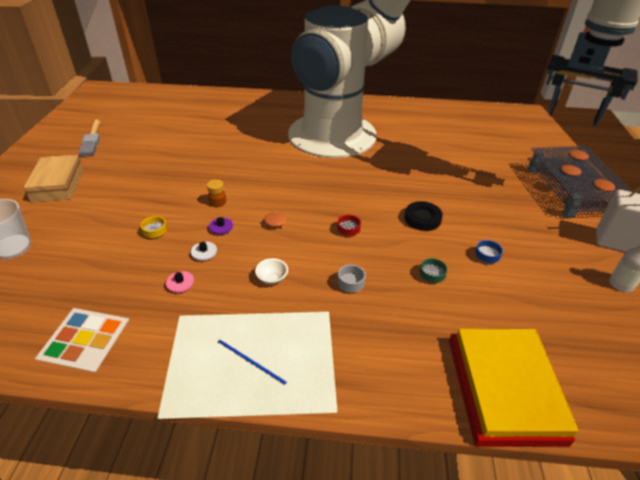

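View pics/side0.png

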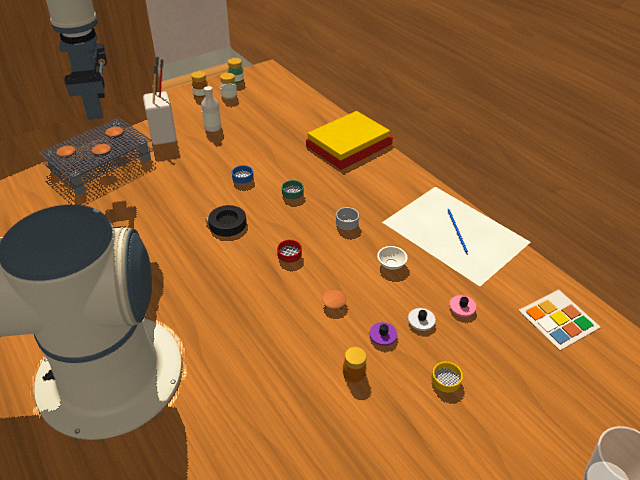

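The scene view shows the base at (423,212), pan (351,274), blue (489,248), yellow (153,223), red (349,222), lid (204,250) and green (433,267). The side view shows the same pieces: base (227,217), pan (347,213), blue (243,171), yellow (447,371), red (289,246), lid (422,320). The pink and purple lids are decoys.

```bash
cat > h.py <<'E'
import numpy as np, cv2
from rig import arm
def ray(cal,uv):
    K=cal["intrinsics"];k=cal["k1"]
    p=cv2.undistortPoints(np.array([[uv]],float),np.array(K),np.array([k,0,0,0.]))[0,0]
    T=np.array(cal["cam_to_world"]); return T[:3,3],T[:3,:3]@np.array([p[0],p[1],1])
def plane(cal,uv,z):
    o,d=ray(cal,uv); return o+d*(z-o[2])/d[2]
def proj(cal,P):
    T=np.array(cal["cam_to_world"]); r=np.linalg.inv(T)
    return cv2.projectPoints(np.array(P,float).reshape(-1,1,3),cv2.Rodrigues(r[:3,:3])[0],r[:3,3],np.array(cal["intrinsics"]),np.array([cal["k1"],0,0,0.]))[0][:,0]
def down(a):
    # tool pointing down, closing axis y at angle a (deg) from world y... y=(−sin a, cos a)
    a=np.radians(a); y=np.array([-np.sin(a),np.cos(a),0]); z=np.array([0,0,-1.]); return np.c_[np.cross(y,z),y,z]
E
python3 - <<'E'
from h import *
S=dict(base=((423,212),(227,217),.024),pan=((351,274),(347,213),.034),fine=((489,248),(243,171),.028),medium=((153,223),(447,371),.028),coarse=((349,222),(289,246),.028),lid=((204,250),(422,320),.014),spare=((433,267),(292,186),.028),bowl=((271,268),(392,254),.028),dish=((276,218),(334,298),.024),jar=((215,185),(355,354),.058),purple=((221,226),(383,333),.014),pink=((180,282),(463,306),.014))
a,b=arm.get_calibration("scene"),arm.get_calibration("side")
for n,(p,q,z) in S.items(): print(n,plane(a,p,z).round(4)[:2],plane(b,q,z).round(4)[:2])
print(arm.current_tool_rot().round(3))
E
```

```text
base [0.3929 0.251 ] [0.3903 0.2487]
pan [0.6294 0.0883] [0.6296 0.091 ]
fine [0.5096 0.386 ] [0.5106 0.3837]
medium [ 0.5137 -0.3726] [ 0.5163 -0.3708]
coarse [0.4567 0.076 ] [0.4562 0.0777]
lid [ 0.5742 -0.2366] [ 0.5694 -0.2455]
spare [0.5835 0.2581] [0.5819 0.2589]
bowl [ 0.6255 -0.0774] [ 0.6327 -0.0732]
dish [ 0.4574 -0.0954] [ 0.4508 -0.1029]
jar [ 0.3903 -0.2558] [ 0.384  -0.2588]
purple [ 0.4897 -0.2203] [ 0.4825 -0.226 ]
pink [ 0.6734 -0.2584] [ 0.666  -0.2665]
[[-0.928  0.372 -0.   ]
 [ 0.372  0.928 -0.001]
 [ 0.    -0.001 -1.   ]]
```

```bash
cat >> h.py <<'E'
EST=dict(fine=(.510,.385,.028,28),base=(.392,.250,.024,45),coarse=(.4565,.077,.028,28),pan=(.6295,.0895,.034,28),lid=(.572,-.241,.014,28),medium=(.515,-.372,.028,28))
def crop(im,cal,x,y,z,r,s=100,k=2.6):
    t=np.linspace(0,2*np.pi,73); c=proj(cal,[[x,y,z]])[0]; o=(c-s/2).round()
    M=np.float32([[k,0,-k*o[0]],[0,k,-k*o[1]]]); w=int(s*k)
    out=cv2.warpAffine(im[:,:,::-1].copy(),M,(w,w),flags=cv2.INTER_CUBIC)
    pts=proj(cal,np.c_[x+r/1e3*np.cos(t),y+r/1e3*np.sin(t),0*t+z])
    cv2.polylines(out,[np.int32(((pts-o)*k)*8)],True,(255,0,255),1,cv2.LINE_AA,3)
    for d in np.linspace(0,w,11)[:-1]: cv2.line(out,(int(d),0),(int(d),5),(0,255,0),1); cv2.line(out,(0,int(d)),(5,int(d)),(0,255,0),1)
    return out,o
E
python3 - <<'E'
from h import *
import pickle
C=[];D={}
for n,(x,y,z,r) in EST.items():
    arm.move_to(np.array([x-.02,y,.14]),down(0))
    cal=arm.get_calibration("wrist"); im=arm.snapshot("wrist"); D[n]=(cal,im)
    c,o=crop(im,cal,x,y,z,r,s=130 if n=="base" else 100,k=2. if n=="base" else 2.6); cv2.putText(c,n,(8,255),0,.5,(255,255,255)); C.append(c)
    print(n,o,arm.current_t(),arm.current_joint_positions().round(1))
cv2.imwrite("pics/m1.png",np.vstack([np.hstack(C[:3]),np.hstack(C[3:])]))
pickle.dump(D,open("d.pkl","wb"))
E
```

```text
fine [274. 202.] 1.4417 [ 32.8  30.9  80.7   0.   68.4 -57.3]
base [258. 184.] 2.2417 [ 26.3  18.  104.6   0.   57.3 -63.7]
coarse [274. 201.] 3.0583 [  2.4  17.7 105.3   0.   57.1 -87.7]
pan [273. 204.] 3.8333 [  2.9  30.3  81.9   0.   67.8 -87.2]
lid [273. 196.] 5.15 [ -29.1   29.3   83.8    0.    66.9 -119.2]
medium [274. 201.] 5.825 [ -42.4   30.6   81.3    0.    68.1 -132.4]
```

View pics/m1.png

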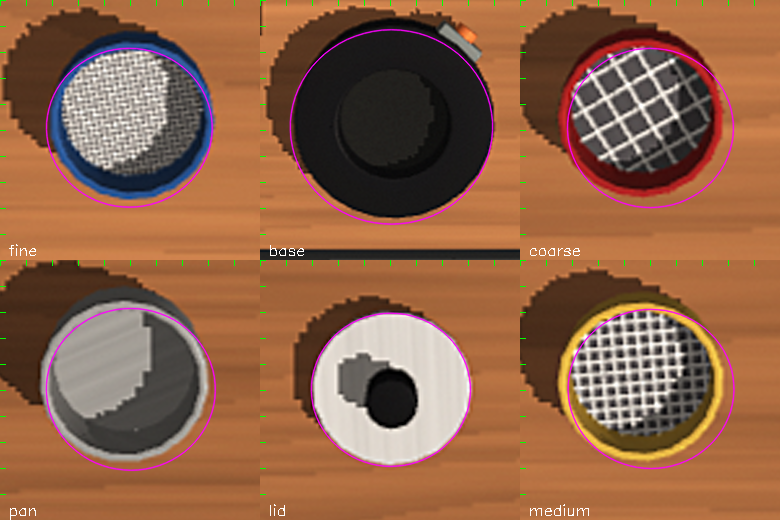

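The montage shows the magenta predictions off by a few pixels. Red and yellow sit about 10 px left and 9–12 px up, pan (-6,-8), blue (+1,-9), base (+1,-5), and the lid matches. I'll correct these and redraw to check.

```bash
python3 - <<'E'
from h import *
import pickle
D=pickle.load(open("d.pkl","rb"))
off=dict(fine=(1,-9,2.6),base=(1,-5,2),coarse=(-10,-12,2.6),pan=(-6,-8,2.6),lid=(0,0,2.6),medium=(-10.5,-9,2.6))
C=[]
for n,(x,y,z,r) in EST.items():
    cal,im=D[n];u,v,k=off[n]
    p=plane(cal,proj(cal,[[x,y,z]])[0]+np.array([u,v])/k,z); print(n,p.round(4))
    c,o=crop(im,cal,p[0],p[1],z,r,s=130 if n=="base" else 100,k=2 if n=="base" else 2.6)
    C.append(c)
cv2.imwrite("pics/m2.png",np.vstack([np.hstack(C[:3]),np.hstack(C[3:])]))
E
```

```text
fine [0.5068 0.3853 0.028 ]
base [0.3897 0.2504 0.024 ]
coarse [0.4523 0.0736 0.028 ]
pan [0.6267 0.0875 0.034 ]
lid [ 0.572 -0.241  0.014]
medium [ 0.5118 -0.3755  0.028 ]
```

View pics/m2.png

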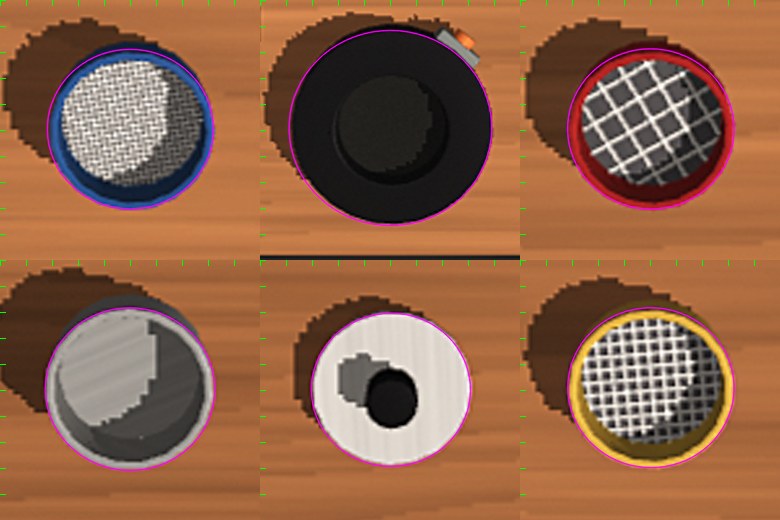

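The overlays now fit all six rims. Next I'll grip the pan and check how it sits in the hand with the same camera.

```bash
cat >> h.py <<'E'
POS=dict(fine=(.5068,.3853),base=(.3897,.2504),coarse=(.4523,.0736),pan=(.6267,.0875),lid=(.572,-.241),medium=(.5118,-.3755))
R=down(0)
def pick(n,g,opening=.078,close=.045,lift=.16):
    x,y=POS[n]
    arm.move_to(np.array([x,y,.10]),R); arm.grip(opening)
    arm.move_l(np.array([x,y,g]),feed=.08); f0=arm.current_force()
    arm.grip(close); print("grip",n,arm.current_width(),arm.current_grasp_force(),arm.current_force().round(1))
    arm.move_l(np.array([x,y,lift]),feed=.15); print("lifted",arm.current_width(),arm.current_force().round(2),arm.current_t())
E
python3 - <<'E'
from h import *
pick("pan",.010)
cal=arm.get_calibration("wrist"); im=arm.snapshot("wrist"); p=arm.current_ee_pos(); print(p)
c,o=crop(im,cal,p[0],p[1],p[2]+.024,28,s=130,k=4); cv2.imwrite("pics/g1.png",c); print(o)
E
```

```text
grip pan 0.045137277483887336 0.0 [0.5 0.6 0.9]
lifted 0.0448408665012498 [-0.22 -0.11 -0.13] 11.1
[0.62613871 0.08746118 0.15898721]
[259. 225.]
```

View pics/g1.png

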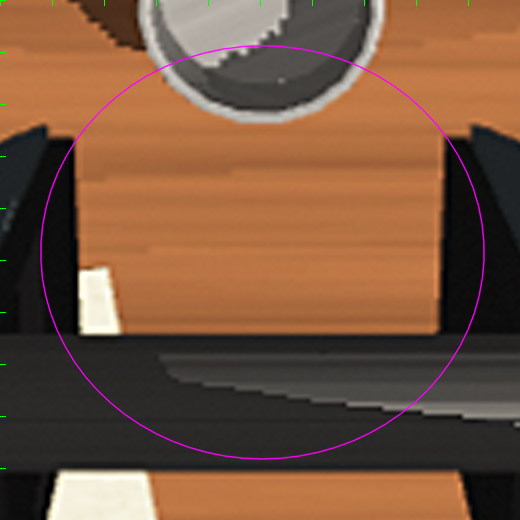

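```bash
python3 - <<'E'
from h import *
cal=arm.get_calibration("wrist")
for uv in((262,124),(139,10),(384,10)): print(plane(cal,np.array([259,225])+np.array(uv)/4,.034).round(4))
print(cal["cam_to_world"].round(3),arm.current_width())
im=arm.snapshot("wrist"); cv2.imwrite("pics/w1.png",im[:,:,::-1])
E
```

```text
[0.6544 0.0875 0.034 ]
[0.6276 0.0599 0.034 ]
[0.6276 0.115  0.034 ]
[[ 0.001  0.968  0.252  0.555]
 [ 1.    -0.001 -0.002  0.087]
 [-0.001  0.252 -0.968  0.355]
 [ 0.     0.     0.     1.   ]] 0.045078310127425
```

View pics/w1.png

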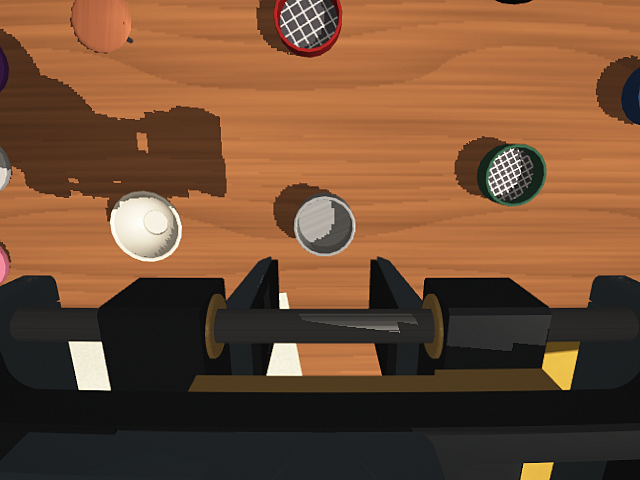

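The pan was not moved: it is still at (324,225), and the fingers are empty. I'll check what the descent actually did.

```bash
python3 - <<'E'
from h import *
x,y=POS["pan"]
def st(s): print(s,arm.current_ee_pos().round(4),round(arm.current_width(),4),arm.current_grasp_force(),arm.current_force().round(1),arm.current_t())
arm.grip(.078);st("open")
arm.move_to(np.array([x,y,.10]),R);st("hov")
arm.move_l(np.array([x,y,.010]),feed=.08);st("down")
im=arm.snapshot("side"); cal=arm.get_calibration("side"); c,o=crop(im,cal,x,y,.034,28,s=110,k=5); cv2.imwrite("pics/s1.png",c)
E
```

```text
open [0.6267 0.0875 0.16  ] 0.0782 0.0 [-0.5  0.2 -0.1] 11.875
hov [0.626  0.0875 0.0997] 0.0782 0.0 [ 0.4 -0.4  1.7] 12.225
down [0.6271 0.0875 0.0105] 0.0778 0.0 [-0.3 -0.2  0.1] 13.5
```

View pics/s1.png

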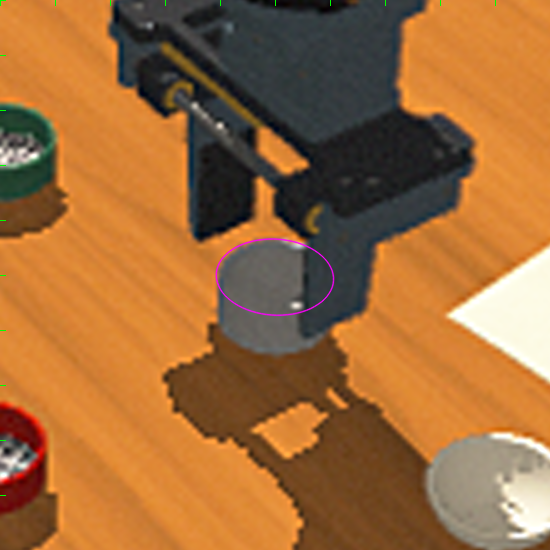

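```bash
python3 - <<'E'
from h import *
x,y=POS["pan"]; cal=arm.get_calibration("side"); o=(proj(cal,[[x,y,.034]])[0]-55).round()
for z in(.01,.02,.03,.04):
  print(z,[((p-o)*5).round() for p in proj(cal,[[x+a,y+b,z] for b in(-.039,-.0525,.039) for a in(-.016,.016)])])
print(arm.current_tool_rot().round(3))
E
```

```text
0.01 [array([295., 372.]), array([348., 346.]), array([312., 388.]), array([365., 362.]), array([198., 282.]), array([251., 259.])]
0.02 [array([296., 356.]), array([349., 331.]), array([313., 372.]), array([367., 346.]), array([199., 267.]), array([252., 243.])]
0.03 [array([297., 340.]), array([351., 315.]), array([314., 356.]), array([368., 330.]), array([199., 251.]), array([252., 227.])]
0.04 [array([298., 324.]), array([352., 299.]), array([316., 340.]), array([370., 314.]), array([200., 235.]), array([253., 212.])]
[[-1.    -0.     0.001]
 [-0.     1.     0.   ]
 [-0.001  0.    -1.   ]]
```

In the side view the finger bottoms are at about z=0.037, at (303,338) and (198,240), while the TCP reads 0.0105. The real fingertips are therefore about 27 mm short of the reported TCP, so the fingers closed above the pan. I'll measure the offset with a light touch on the desk.

```bash
python3 - <<'E'
from h import *
x,y=POS["pan"]
arm.move_l(np.array([x,y,-.014]),feed=.06); arm.sleep(.15); f0=arm.current_force(); print(f0.round(1),arm.current_ee_pos().round(4))
z=-.014
while z>-.034:
    z-=.001; arm.move_l(np.array([x,y,z]),feed=.02); f=arm.current_force(); 
    if abs(f[2]-f0[2])>2.5: break
print(z,f.round(1),arm.current_ee_pos().round(4),arm.current_t())
E
```

```text
[-0.1  0.2  0.1] [ 0.6269  0.0875 -0.0137]
-0.02500000000000001 [-1.6 -0.   9.1] [ 0.6268  0.0875 -0.0245] 17.0
```

```bash
cat >> h.py <<'E'
TIP=.0243   # real fingertips lie this far above the reported TCP (measured by touch)
def go(x,y,z,feed=None):
    p=np.array([x,y,z-TIP]); arm.move_to(p,R) if feed is None else arm.move_l(p,R,feed=feed)
def pick(n,g,opening=.078,close=.045,lift=.16,descend=True):
    x,y=POS[n]
    if descend:
        go(x,y,.09); arm.grip(opening)
    go(x,y,g,.08)
    arm.grip(close); print("grip",n,arm.current_width(),arm.current_grasp_force(),arm.current_force().round(1))
    go(x,y,lift,.15); print("lifted",arm.current_width(),arm.current_grasp_force(),arm.current_force().round(2),arm.current_t())
E
python3 - <<'E'
from h import *
pick("pan",.010,descend=False,lift=.08)
cal=arm.get_calibration("wrist"); im=arm.snapshot("wrist"); p=arm.current_ee_pos(); print(p)
c,o=crop(im,cal,p[0],p[1],p[2]+TIP+.024,28,s=130,k=4); cv2.imwrite("pics/g2.png",c); print(o)
E
```

```text
grip pan 0.05600080548668512 29.99982387594855 [-0.1  0.4 -1.4]
lifted 0.05617727992893921 29.999822684944775 [ 0.05 -0.28 -1.78] 18.375
[0.6259945  0.08746023 0.05468745]
[260. 245.]
```

View pics/g2.png

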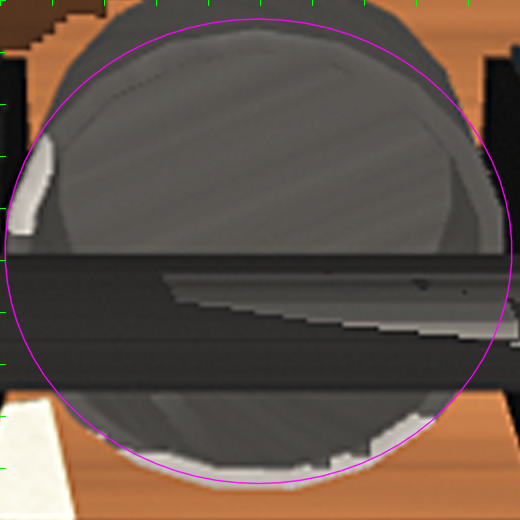

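The pan is in the hand, with its rim within about 0.5 mm of the tool axis. Now I'll place it.

```bash
cat >> h.py <<'E'
def place(z0,g,xy=None,opening=.078,look=True,name="p",up=.05):
    """seat held piece so its origin is at z0; g: tip height above its origin"""
    x,y=xy or (POS["base"][0]-.0005,POS["base"][1]+.0003)
    go(x,y,z0+g+.045); go(x,y,z0+g+.006,.1); arm.sleep(.1); f0=arm.current_force()
    for d in np.arange(.004,-.0025,-.001):
        go(x,y,z0+g+d,.03); f=arm.current_force()-f0
        if f[2]>5: break
    print("seat d",round(d,4),f.round(1),arm.current_ee_pos().round(4))
    arm.grip(opening); go(x,y,z0+g+up,.15)
    print("released",arm.current_width(),arm.current_force().round(1),arm.current_t())
def check(name,x,y,z,hov):
    go(x-.03,y,hov)
    cal=arm.get_calibration("wrist"); im=arm.snapshot("wrist")
    a,_=crop(im,cal,x,y,z,28,s=130,k=3)
    cs=arm.get_calibration("side"); b,_=crop(arm.snapshot("side"),cs,x,y,z-.02,28,s=130,k=3)
    cs=arm.get_calibration("scene"); c,_=crop(arm.snapshot("scene"),cs,x,y,z-.02,.1,s=80,k=390/80)
    cv2.imwrite(f"pics/{name}.png",np.hstack([a,b])); cv2.imwrite(f"pics/{name}_sc.png",c)
E
python3 - <<'E'
from h import *
go(*POS["pan"],.11,.15)
place(.016,.010)
check("c1",*POS["base"],.050,.15)
E
```

```text
seat d -0.001 [-2.3 -1.8 19.7] [0.3893 0.2507 0.0013]
released 0.07791376402025792 [-0.1 -0.8  0.1] 23.0583
```

View pics/c1.png

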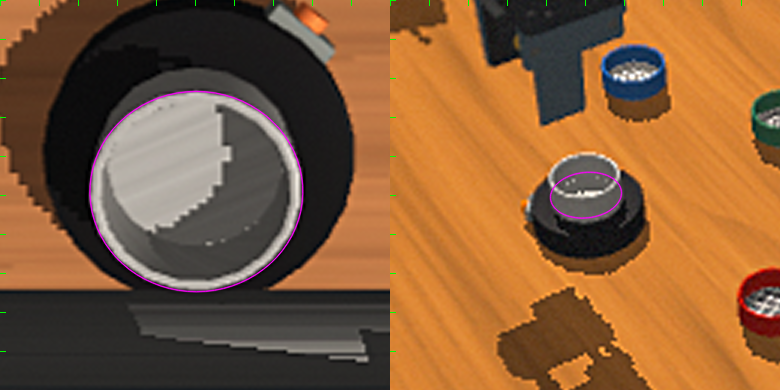

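The pan is seated level and centred, and its rim fits the predicted circle. Next is the blue sieve.

```bash
python3 - <<'E'
from h import *
pick("fine",.010)
place(.042,.010,up=.07)
check("c2",*POS["base"],.070,.17)
E
```

```text
grip fine 0.05552685335486428 30.000764150172472 [-0.5  0.2  3.6]
lifted 0.0556929006200558 29.999677436426282 [-0.73 -0.45 -0.94] 27.4583
seat d 0.0 [-1.  -0.1  6.8] [0.3893 0.2508 0.0279]
released 0.07785031806545269 [-0.1 -0.3  0.1] 31.2917
```

View pics/c2.png

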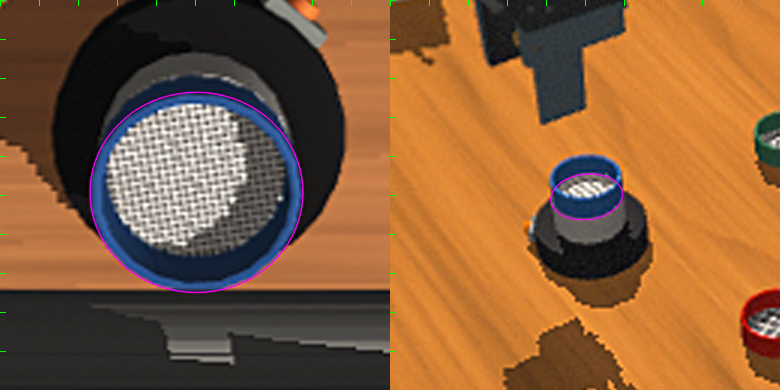

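The blue sieve is seated level, and its rim fits the prediction. Next is the yellow sieve.

```bash
python3 - <<'E'
from h import *
pick("medium",.010)
place(.062,.010,up=.07)
check("c3",*POS["base"],.090,.19)
E
```

```text
grip medium 0.05584762128781383 30.00072685070336 [-0.3  1.4  3.1]
lifted 0.055674518690927446 29.999881591647863 [ 0.79 -0.39 -1.23] 37.0917
seat d 0.0 [-0.9 -0.8  6.3] [0.3894 0.2508 0.0479]
released 0.07806688840513651 [ 0.4 -0.3  0.2] 42.4167
```

View pics/c3.png

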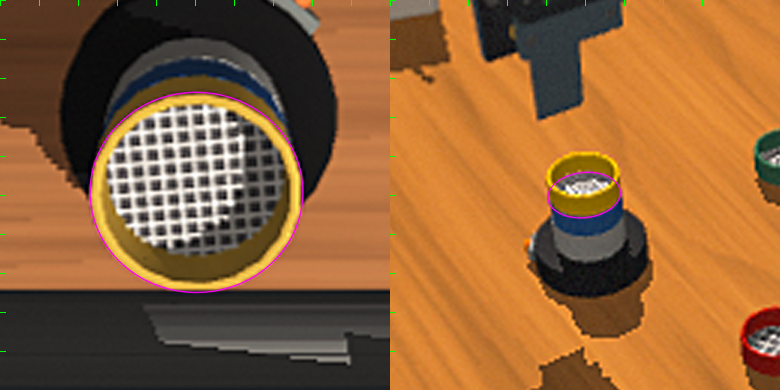

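The yellow sieve is seated level. Next is the red sieve.

```bash
python3 - <<'E'
from h import *
pick("coarse",.010,lift=.17)
place(.082,.010,up=.07)
check("c4",*POS["base"],.110,.21)
E
```

```text
grip coarse 0.05589097982486352 30.001083640381694 [-1.2 -0.4  5.9]
lifted 0.055618571271902666 29.999774135649204 [-0.26 -0.26 -0.41] 46.8583
seat d -0.001 [-3.8 -2.4 25. ] [0.3895 0.2508 0.0676]
released 0.07806018887833942 [-0.5  0.6 -0.2] 50.95
```

View pics/c4.png

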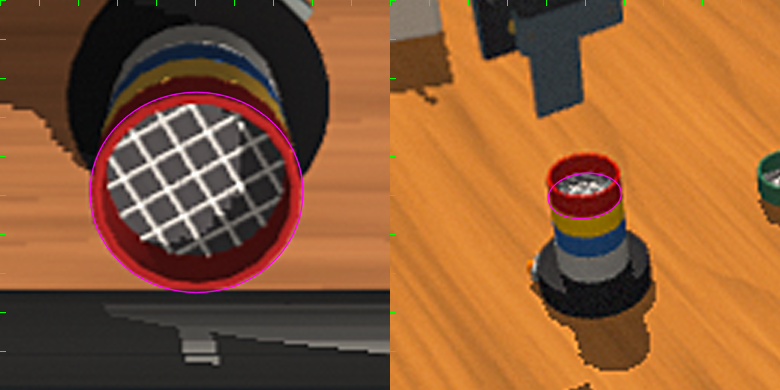

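The red sieve is seated level. Last is the lid, held by its knob.

```bash
python3 - <<'E'
from h import *
pick("lid",.0165,opening=.05,close=.010,lift=.19)
place(.102,.0165,opening=.05,up=.06)
check("c5",*POS["base"],.116,.22)
cv2.imwrite("pics/scene5.png",arm.snapshot("scene")[:,:,::-1])
E
```

```text
grip lid 0.017160839797885307 30.00043272972107 [-0.3  1.2  2.6]
lifted 0.017051277774980996 29.999869465827942 [-0.5  -0.52 -0.53] 57.0083
seat d -0.001 [-3.5 -2.5 21.6] [0.3896 0.2509 0.094 ]
released 0.04999155870612686 [-0.1  0.  -0.8] 62.2833
```

View pics/c5.png

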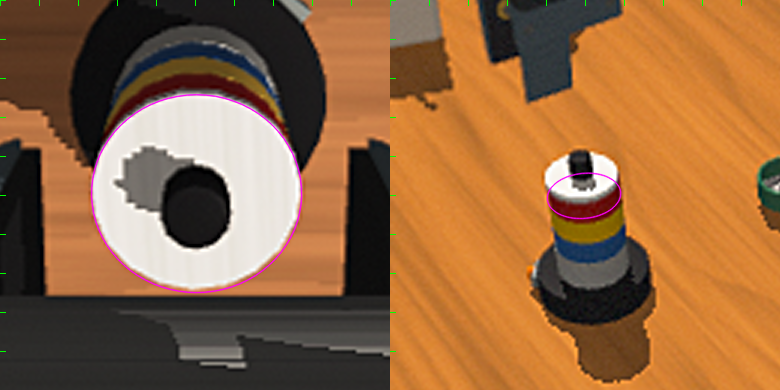

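View pics/scene5.png

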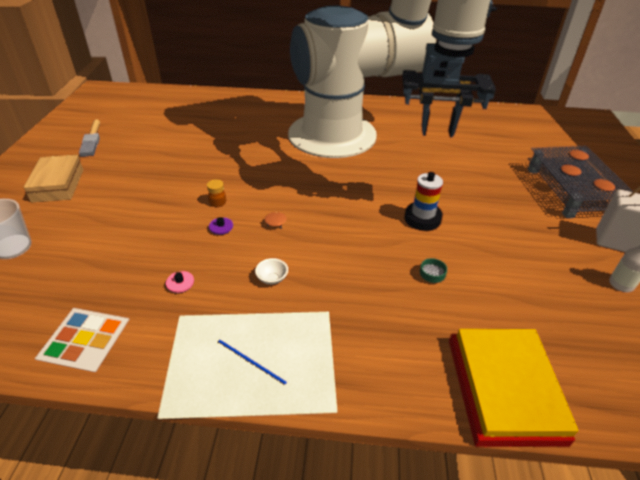

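The stack stands complete and level at (427,200). The green sieve (433,270), bowl (271,272), jar (216,193) and dish (276,219) have not moved, and the gripper is clear of everything.

```bash
python3 -c "
from rig import arm
print(arm.sign_off())"
```

```text
the job is handed in; nothing more can be done
None
```

The sifting stack is built in the order asked (pan, blue, yellow, red, lid), with every piece seated level, the bystanders unmoved and the job handed in at about 62 s; the first grasp closed above the pan because the real fingertips sit about 24 mm short of the reported TCP, which I measured and corrected.

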